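# Seat a puzzle tray in the spring-plunger assembly nest

### The arm

A 6-joint arm with a two-finger parallel gripper is mounted at the origin on the work surface. World frame = base frame: x ahead of the robot, y to its left, z up, the work surface at z = 0. Lengths are in mm, angles in rad, forces in N, time in s.
With the tool pointing down it reaches from about 350 to 775 mm from the base axis. Payload 7.3 kg.
Tool frame: the origin (TCP) lies midway between the tips of the shut fingers; the grasp point (between the pads) lies 19 mm behind it (bot.tcp_to_grasp is the distance from the TCP to the grasp point, in mm); z points along the fingers, y is the line along which they close (so a half turn about z gives the same grasp; the last joint's range is limited). The gripper opens to 92 mm and grips with 3 to 60 N. Pads are 19 mm wide; open, the fingers measure 130 mm over their backs; the gripper's body (75 mm by 190 mm) begins 47 mm behind the grasp point.
Start: joints at [-1.291, 0.342, 1.524, -0, 1.275, -0.146], TCP at [216.875, -478.132, 226.741] pointing down, gripper open.
Joint ranges: [-2.53, 2.53], [-0.77, 2.02], [0.04, 2.7], [-1, 4.14], [0.28, 2.66], [-3.11, 3.11]. Speed limits (rad/s): [2.57, 2.57, 3.14, 3.14, 3.14, 3.14].

### API

Orientations are given as [roll, pitch, yaw] about the fixed x, y, z axes, in that order (R = Rz(yaw) Ry(pitch) Rx(roll)).
In Python, from plant import bot, viewer gives the robot as it stands. The module is installed in compiled form; this text tells all that it offers.
- The arm moves only by the shell command python3 -m handwheel 'ROWS'. ROWS is text: rows parted by semicolons, each of 7 numbers parted by spaces: the shift along the tool's x, y, z scaled (see below), then the turn, a rotation vector about the tool's x, y, z scaled (see below), then the opening, from -1 (shut) to 1 (fully open), so that 0 is half open. In form: tx ty tz rx ry rz gripper; .... A call has 1 to 8 rows; each row is the pose to reach, as a shift and turn from the pose commanded when the call began, along the tool's axes at that moment, turning the shorter way round; what a row does not reach only later rows make up. The controller multiplies each number of a shift by 10 cm and each number of a turn by pi rad. A row lasts 1/12 s, in which the tool goes at most 41.7 mm and 7.16 degrees, less where a joint would pass 70% of its speed; a pose out of reach is approached as far as the arm can. A call with a number of a shift or a turn outside -1 to 1 is refused whole. A call with a gripper value outside its range is refused whole. The fingers move at their own pace and stop on an object; the grip force is fixed at half the most. Time passes only in rows, so rows that repeat a pose let the fingers close. It gives the time, the measured TCP pose, the force, the opening and the grip force at its end, in the units of the state.
- bot.get_obs(): the state, without advancing time (a new reading comes with each control period).
- viewer.capture(name): name is "scene" or "top" or "wrist"; returns a dict with "frame" (480x640x3 uint8, red, green, blue), "fov_y" (degrees; the focal length in pixels is half the picture's height over the tangent of half this angle, whatever the lens; pixels are square), "cx", "cy" (the principal point, pixels), "T" (4x4, takes a point from camera to world coordinates). Camera axes: x right, y down, z forward; pixel columns grow to the right and rows downward; lengths in mm; the calibration is good to about 2 mm. A picture is of the moment at which its call begins. There is no depth.
- bot.close_job(): hands the job in; it is judged then, once.
Trained networks look in a picture, given as the dict that the camera call returned (one of the last four; its "shot" number tells which), for a name from the list of things; names that differ only in an ending like _2 or _b are one class to them, and where a whole thing is asked for, a point or a joint stands for the part that bears it (a point fixed in the world has none). Each returns a list of dicts, best first, with "score" (0 to 1); they miss things now and then, are a little off and sometimes report something else, mostly with a low value. They report only what shows in the picture. A call takes as long as a camera call. They do not tell look-alikes from the thing itself.
- viewer.recognise(target, picture): "centre" ([column, row] in pixels, amid what is visible of it).
- viewer.cut_out(target, picture): "pixels" (480x640 bool, what is visible of it) and "centre" ([column, row] in pixels, amid what is visible of it).
The state is a dict: "time": time; "joint_positions": joint angles; "dq": joint speeds; "tau": joint torques, N m; "tool_pos": TCP position; "tcp_rot": TCP orientation; "contact_force": force on the tool from outside, world axes, zero at the start; "moment": the same for the moment, N m; "grip_width": finger opening in mm; "finger_force": force on a finger pad.
Only numpy, scipy, OpenCV 4.12 (cv2) and the standard library are available. Lean on these libraries where they do the work, as an engineer would, in place of code of your own. Each camera call takes 0.05 s, during which the arm holds its last target. There are 200 camera calls.

### The job

Load the grey puzzle tray into the assembly nest: slide it off the loading deck into the pocket, up to the stop rails, and press it down past the two spring plungers until it bottoms on the pocket's floor, flat and square. The floor has been screwed up or down to suit the batch, so feel for it: slide the tray rather than lift or tip it up, and never push on it with more than 40 N, which dents the board. Leave the glue bottle, sanding block and cup where they stand.

Things in the scene. Friction and masses are not known exactly. Their poses are not given: they have to be found in the camera images.
- tray: Loose grey greyboard puzzle tray, 105 mm (its x) by 148 (its y), 18 thick, 0.17 to 0.31 kg, flat top with a 10 mm rim; too wide to grasp flat. A 30 x 30 mm step is cut from its +x +y corner. Origin: underside, centre of the full rectangle. Starts flat on the loading deck, within 0.35 rad of its seated yaw and up to 85 mm left of the right-hand rail. Dents above about 40 N: touch it slowly.
- nest: Fixed plywood nest. Origin on the table under the pocket's centre; x from deck to pocket, away from the robot (within 0.3 rad of world x), y left, z up. Pocket x -54..54, y -75..75 mm, 3 mm (x) and 2 mm (y) larger than the tray, rim 32 mm above the table; its floor is a platen whose height is not known. Rim plate goes on level left of it to y 150; thumb gap in the left wall at x -30..2.
- nest_seat (a point): Where the tray's origin lies when home with the platen (the pocket's flat floor) at its lowest, 12 mm above the table: against the far rail, midway between the side walls (1 mm play each side). Same axes as nest and seated tray. The platen is screwed to a fixed height anywhere up to 10 mm higher, different each time and not measured; the tray's top ends 30 to 40 mm above the table.
- glue: Bystander: white plastic glue bottle, 48 mm across, 100 mm tall, standing on the table beside the nest. Origin under its centre.
- block: Bystander: dark wooden sanding block with a cork sole, 90 x 45 x 34 mm, on the table beside the nest. Origin under its centre.
- cup: Bystander: white ceramic cup, 72 mm across, 75 mm tall, on the table beside the nest. Origin under its centre.
- nest_deck (a point): Centre line point on the loading deck, the flat top of the nest on the robot's side where the tray starts: 32 mm above the table, level with the pocket's rim; in the nest frame x -214..-54, y -75..150 mm, this point at (-134, 0). Its edge at x -54 is the pocket's near lip. Same axes as the nest.
- right_rail (a point): Point on the top inner edge of the right-hand aluminium stop rail: inner face at nest y -75, in line with the pocket's right wall, running along deck and pocket from x -214 to 74; 20 mm wide, top 50 mm above the table (18 above the deck). This point at nest (-70, -75, 50) mm. Same axes as the nest.
- far_rail (a point): Point on the top inner edge of the far aluminium stop rail: inner face at nest x 54, in line with the pocket's far wall, from y -75 to 75 mm; 20 mm wide, top 50 mm above the table. This point at nest (54, 0, 50) mm. Same axes as the nest.
- plungers (a point): Midway between two ball-nosed spring plungers at nest y -45 and 45 that stick 4.5 mm out of the pocket's near wall; balls 12 mm across, centres 6 mm below the rim. They hold the tray's near edge 2 to 3 mm below the rim until pressed past them (about 5 to 10 N in all, near that edge), then push the tray against the far rail (about 8 N). If the far edge hangs up, press there too.
- corner_key (a point): Centre of the top of the fixed corner key that fills the pocket's far left corner, nest x above 26 and y above 47 mm, level with the rim (32 mm above the table); the tray's step fits round it.
Mind the look-alikes: they are no part of the job. There is more than one size of the tray; the one meant has the size given above.

How it is judged:
By the outcome, as a careful person would: the job done as asked, in the order asked, and still so for the second after the job is handed in, with the robot touching nothing.
It also fails if it takes over 72 s, if anything falls off the work surface, if the arm or the gripper's body presses on something with over 40 N, if the wrist force passes 120 N, or if a joint passes its speed limit or range.

## Working session

There is one attempt and no reset: what is moved stays moved. The work goes in short steps, Python scripts to look and compute and a shell command to move; the robot and the scene stay as the last step left them, time stands still between calls to the robot, and variables do not carry over. Pictures are saved under pics/ and viewed, at most 10 in all, crops included, and the job is handed in when it is done.

```bash
mkdir -p pics; cat > h.py <<'E'
import numpy as np, cv2
from plant import bot, viewer
from scipy.spatial.transform import Rotation as R
def K(p):
    f=240/np.tan(np.radians(p["fov_y"])/2); return f
def pix2w(p,uv,z):
    f=K(p);T=np.array(p["T"]);d=T[:3,:3]@np.array([(uv[0]-p["cx"])/f,(uv[1]-p["cy"])/f,1]);o=T[:3,3]
    return o+d*(z-o[2])/d[2]
def w2pix(p,X):
    T=np.array(p["T"]);c=T[:3,:3].T@(np.array(X)-T[:3,3]);f=K(p)
    return np.array([p["cx"]+f*c[0]/c[2],p["cy"]+f*c[1]/c[2]])
def save(p,n,im=None): cv2.imwrite(f"pics/{n}.png",cv2.cvtColor(p["frame"] if im is None else im,cv2.COLOR_RGB2BGR))
E
python3 - <<'E'
from h import *
p=viewer.capture("top");save(p,"top1")
s=viewer.capture("scene");save(s,"scene1")
print(p["fov_y"],np.round(p["T"],2).tolist());print(np.round(s["T"],2).tolist())
for n,z in [("tray",50),("nest",32),("nest_seat",12),("nest_deck",32),("right_rail",50),("far_rail",50),("plungers",26),("corner_key",32),("glue",50),("block",34),("cup",75)]:
  print(n,[(round(r["score"],2),np.round(r["centre"]).tolist(),np.round(pix2w(p,r["centre"],z)[:2]).tolist()) for r in viewer.recognise(n,p)][:4])
print({k:np.round(v,3).tolist() for k,v in bot.get_obs().items()})
im=np.hstack([p["frame"],s["frame"]]);
E
```

```text
56.67470508013565 [[0.02, -0.99, 0.13, 341.19], [-1.0, -0.02, 0.03, -10.8], [-0.03, -0.13, -0.99, 999.71], [0.0, 0.0, 0.0, 1.0]]
[[-0.2, 0.67, -0.71, 1129.08], [0.98, 0.13, -0.16, 141.56], [-0.01, -0.73, -0.69, 689.05], [0.0, 0.0, 0.0, 1.0]]
tray [(0.7, [220.0, 333.0], [268.0, 216.0]), (0.61, [463.0, 362.0], [221.0, -291.0]), (0.59, [310.0, 211.0], [531.0, 31.0])]
nest [(0.9, [331.0, 189.0], [586.0, -14.0])]
nest_seat [(0.89, [334.0, 187.0], [596.0, -19.0])]
nest_deck [(0.68, [333.0, 192.0], [580.0, -17.0])]
right_rail [(0.74, [330.0, 184.0], [594.0, -11.0])]
far_rail [(0.72, [331.0, 187.0], [586.0, -14.0])]
plungers [(0.95, [331.0, 187.0], [592.0, -13.0]), (0.37, [263.0, 89.0], [823.0, 147.0])]
corner_key [(0.67, [336.0, 185.0], [596.0, -24.0])]
glue [(0.91, [262.0, 89.0], [811.0, 147.0]), (0.3, [334.0, 190.0], [580.0, -20.0])]
block [(0.96, [439.0, 159.0], [657.0, -252.0])]
cup [(0.95, [423.0, 189.0], [578.0, -207.0])]
{'time': 0.65, 'joint_positions': [-1.291, 0.342, 1.524, -0.0, 1.275, -0.146], 'dq': [0.002, -0.001, 0.0, -0.0, 0.0, 0.001], 'tau': [-0.002, -43.099, -24.442, 0.072, 0.048, -0.0], 'tool_pos': [216.861, -478.124, 226.757], 'tcp_rot': [3.142, 0.0, 0.426], 'contact_force': [-0.677, 0.611, -0.576], 'moment': [0.038, -0.036, 0.054], 'finger_force': 0.0, 'grip_width': 91.758}
```

View pics/top1.png

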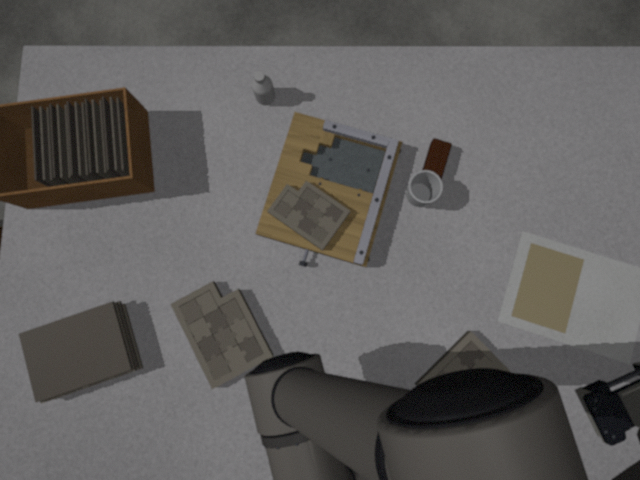

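View pics/scene1.png

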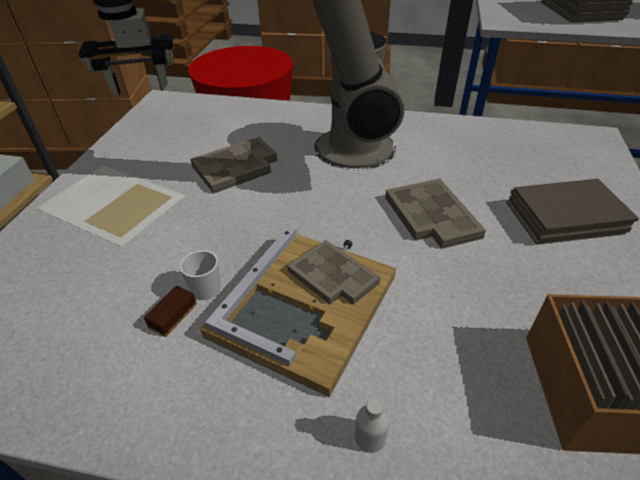

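The top view shows three candidate trays: one at (310,211) lying on the nest's deck, one at (220,333) and one at (463,362), both on the bare table. The tray is described as starting on the deck, so (310,211) is my choice. I'll check its size in a close crop and measure the nest.

```bash
python3 - <<'E'
from h import *
p=viewer.capture("top")
c=p["frame"][105:275,245:415];save(p,"crop1",cv2.resize(c,None,fx=3.5,fy=3.5,interpolation=cv2.INTER_CUBIC))
for r in viewer.cut_out("tray",p):
    m=r["pixels"].astype(np.uint8);cs,_=cv2.findContours(m,0,2)
    c=max(cs,key=cv2.contourArea)
    w=np.array([pix2w(p,q[0],50)[:2] for q in c],np.float32)
    (cx,cy),(a,b),t=cv2.minAreaRect(w);print(round(r["score"],2),r["centre"],cx,cy,a,b,t)
E
```

```text
0.92 [466.9, 360.6] 233.5298309326172 -279.5989074707031 91.20516967773438 191.88015747070312 9.259373664855957
0.87 [308.2, 211.2] 531.8093872070312 35.60325622558594 151.71441650390625 110.61749267578125 55.81475830078125
0.84 [222.7, 333.2] 274.22064208984375 214.0636444091797 203.2333221435547 149.92279052734375 29.616365432739258
```

View pics/crop1.png

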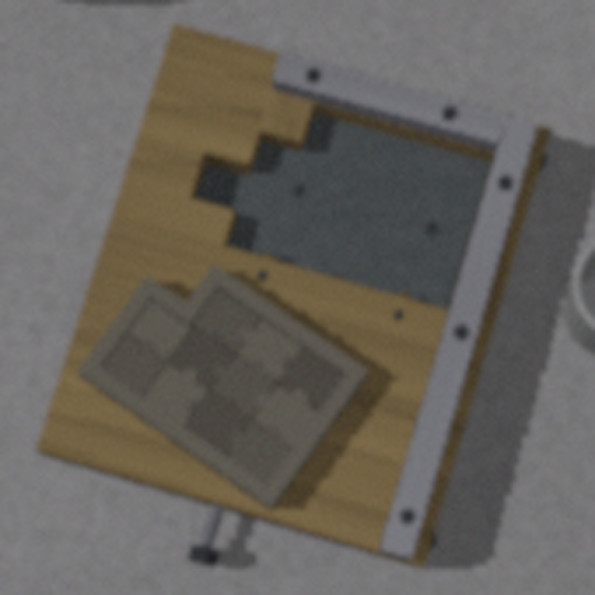

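The crop shows the 148 x 105 tray on the deck: near edge from (270,507) to (78,372), far right corner (372,372), step at the upper left around (190,300). The rails' inner corner is near (497,147). Next I fit both poses.

```bash
cat >> h.py <<'E'
from scipy.optimize import least_squares
def fit(p,pts,x0):
    def res(q):
        c,s=np.cos(q[2]),np.sin(q[2])
        return np.concatenate([w2pix(p,[q[0]+c*a-s*b,q[1]+s*a+c*b,z])-np.array(uv) for uv,(a,b,z) in pts])
    r=least_squares(res,x0,x_scale=[100,100,1]);return r.x,np.round(r.fun,1)
def tonest(n,X):
    c,s=np.cos(n[2]),np.sin(n[2]);d=np.array(X[:2])-n[:2];return np.array([c*d[0]+s*d[1],-s*d[0]+c*d[1]])
def tow(n,X):
    c,s=np.cos(n[2]),np.sin(n[2]);return np.array([n[0]+c*X[0]-s*X[1],n[1]+s*X[0]+c*X[1]])
E
python3 - <<'E'
from h import *
p=viewer.capture("top")
f=lambda x,y:(245+(x+.5)/3.5-.5,105+(y+.5)/3.5-.5)
n,r=fit(p,[(f(38,452),(-214,150,32)),(f(175,25),(74,150,32)),(f(382,550),(-214,-75,50)),(f(497,147),(54,-75,50)),(f(273,85),(54,75,50))],[590,0,-.25]);print(n,r)
t,r=fit(p,[(f(270,507),(-52.5,-74,50)),(f(78,372),(-52.5,74,50)),(f(372,372),(52.5,-74,50)),(f(215,268),(52.5,44,50)),(f(150,280),(22.5,74,50)),(f(190,300),(22.5,44,50))],[530,30,-.5]);print(t,r)
print(tonest(n,t),t[2]-n[2])
for m in ["glue","block","cup"]:
  q=viewer.recognise(m,p)[0]["centre"]; print(m,tonest(n,pix2w(p,q,dict(glue=50,block=34,cup=75)[m])))
E
```

```text
[ 6.48822660e+02 -5.03089780e+01 -2.77601283e-01] [-0.4 -0.5 -0.7  2.  -0.3  0.3  1.2 -0.5  0.1 -1.2]
[532.11548763  34.37192757  -0.60364062] [ 0.5  0.7  0.2  0.1 -0.4  0.1  0.4 -0.8 -0.1 -1.  -0.5  1. ]
[-135.4458694    49.45539688] -0.3260393328195729
glue [110.7076969  238.73834804]
block [  66.09089554 -190.60268064]
cup [ -30.13353621 -170.98351936]
```

Pose checks: the tray is 151 x 111 by mask (so the right one), at nest (-135, 49) with yaw -0.33. The look-alikes measure about 200 x 150. My plan has three parts:

1. Push the tray's left edge to the right rail with shut fingers.
2. Push the near edge forward with open fingers.
3. Press it down.

First I turn the tool to nest axes, with tool x = nest +y and tool y = nest +x, and close the fingers.

```bash
cat >> h.py <<'E'
N=np.array([648.8,-50.3,-.2776])
def st():
    o=bot.get_obs();q=o["tool_pos"];a=tonest(N,q);print("t",round(o["time"],2),"nest",np.round(a,1),"z",round(q[2],1),"yawrel",round(o["tcp_rot"][2]-N[2],3),"F",np.round(o["contact_force"],1),"w",round(o["grip_width"],1))
E
python3 -m handwheel '0 0 0 0 0 -0.276 -1;0 0 0 0 0 -0.276 -1;0 0 0 0 0 -0.276 -1;0 0 0 0 0 -0.276 -1;0 0 0 0 0 -0.276 -1;0 0 0 0 0 -0.276 -1;0 0 0 0 0 -0.276 -1;0 0 0 0 0 -0.276 -1'
python3 -c "
from h import *
st()"
```

```text
time: 1.62
tool_pos: [216.9, -478.1, 226.7]
tcp_rot: [3.142, 0.0, 1.297]
contact_force: [-0.3, -0.1, 0.1]
grip_width: 43.3
finger_force: 0.0
t 1.62 nest [-298.2 -529.8] z 226.7 yawrel 1.575 F [-0.3 -0.1  0.1] w 43.3
```

```bash

python3 -m handwheel '1 0.21 0 0 0 0 -1;1 0.21 0 0 0 0 -1;1 0.21 0 0 0 0 -1;1 0.21 0 0 0 0 -1' >/dev/null
python3 -m handwheel '1 0.21 0 0 0 0 -1;1 0.21 0 0 0 0 -1;1 0.21 0 0 0 0 -1;1 0.21 0 0 0 0 -1' >/dev/null
python3 -m handwheel '1 0.21 0 0 0 0 -1;1 0.21 0 0 0 0 -1;1 0.21 0 0 0 0 -1;1 0.21 0 0 0 0 -1' >/dev/null
python3 -m handwheel '1 0.21 0 0 0 0 -1;1 0.21 0 0 0 0 -1;1 0.21 0 0 0 0 -1;1 0.21 0 0 0 0 -1' >/dev/null
python3 -m handwheel '1 0.21 0 0 0 0 -1;1 0.21 0 0 0 0 -1;1 0.21 0 0 0 0 -1;1 0.21 0 0 0 0 -1' >/dev/null
python3 -c "
from h import *
st();p=viewer.capture('wrist');save(p,'w1');print(np.round(p['T'],2).tolist())"
```

```text
t 3.28 nest [-191.5  -28.6] z 226.6 yawrel 1.571 F [-1.1  0.1  0.6] w 0.3
[[0.96, -0.26, -0.08, 480.04], [-0.27, -0.92, -0.29, 53.64], [0.0, 0.3, -0.95, 384.86], [0.0, 0.0, 0.0, 1.0]]
```

View pics/w1.png

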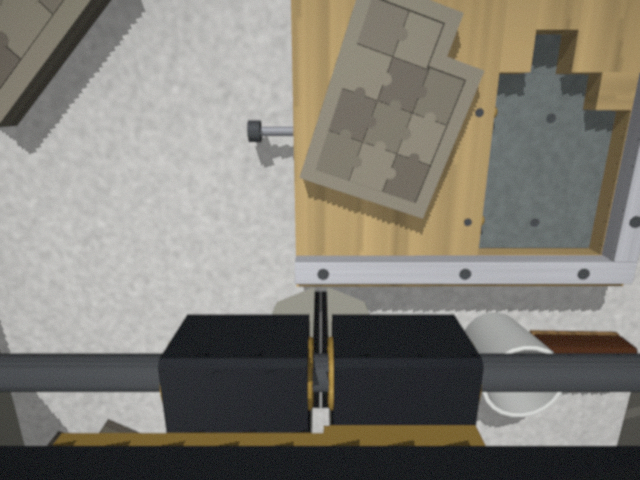

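The wrist view shows the tray on the deck, its near-right corner at (303,177), far-right (422,217) and far step corner (483,73). Also visible are the rail's near inner corner (296,257), the pocket lip from (482,248) to (500,72), and the key corner (588,110). Next: refit from here.

```bash
python3 - <<'E'
from h import *
p=viewer.capture("wrist")
n,r=fit(p,[((296,257),(-214,-75,50)),((500,72),(-54,75,32)),((482,248),(-54,-75,32)),((588,110),(26,47,32)),((588,72),(26,75,32)),((532,72),(-30,75,32))],N);print(n,r)
t,r=fit(p,[((303,177),(-52.5,-74,50)),((422,217),(52.5,-74,50)),((483,73),(52.5,44,50)),((462,14),(22.5,74,50)),((430,67),(22.5,44,50))],[532,34,-.6]);print(t,r)
print(tonest(n,t),t[2]-n[2])
E
```

```text
[ 6.48365354e+02 -4.87089113e+01 -2.73651164e-01] [-3.8  4.6 -3.6 -1.4 -6.3  5.7  5.2 -1.9 12.1 -1.8 -4.5 -1.5]
[530.06361105  32.91018348  -0.58217707] [-5.8  5.2 -1.   3.7 -2.7 -0.6 -3.4  1.4 12.4 -7.8]
[-135.9572459   46.6112239] -0.30852590441300726
```

```bash

python3 -m handwheel '0.95 0.22 0 0 0 0 -1;0.95 0.22 0 0 0 0 -1;0.95 0.22 0 0 0 0 -1' >/dev/null
python3 -m handwheel '0.93 0.22 0 0 0 0 -1;0.93 0.22 0 0 0 0 -1;0.93 0.22 0 0 0 0 -1' >/dev/null
python3 -m handwheel '0 0 0.95 0 0 0 -1;0 0 0.95 0 0 0 -1;0 0 0.95 0 0 0 -1' >/dev/null
python3 -m handwheel '0 0 0.95 0 0 0 -1;0 0 0.95 0 0 0 -1;0 0 0.95 0 0 0 -1;0 0 0.95 0 0 0 -1' >/dev/null
python3 -c "
from h import *
st()"
```

```text
t 4.47 nest [-149.8  154.8] z 33.9 yawrel 1.568 F [-0.6 -0.5 -0.2] w 0.4
```

```bash

python3 -m handwheel '-0.02 0 -0.03 0 0 0 -1;-0.04 0 -0.03 0 0 0 -1;-0.06 0 -0.03 0 0 0 -1;-0.08 0 -0.03 0 0 0 -1;-0.1 0 -0.03 0 0 0 -1;-0.12 0 -0.03 0 0 0 -1;-0.14 0 -0.03 0 0 0 -1;-0.16 0 -0.03 0 0 0 -1' |grep force
python3 -m handwheel '-0.03 0 0 0 0 0 -1;-0.06 0 0 0 0 0 -1;-0.09 0 0 0 0 0 -1;-0.12 0 0 0 0 0 -1;-0.15 0 0 0 0 0 -1;-0.18 0 0 0 0 0 -1;-0.21 0 0 0 0 0 -1;-0.24 0 0 0 0 0 -1' |grep force
python3 -c "
from h import *
st();p=viewer.capture('wrist');save(p,'w2')"
```

```text
contact_force: [0.7, 2.6, 1.8]
finger_force: 1.4
contact_force: [-0.4, 3.1, 2.2]
finger_force: 1.6
t 5.8 nest [-149.   117.8] z 39.7 yawrel 1.57 F [-0.4  3.1  2.2] w 0.2
```

View pics/w2.png

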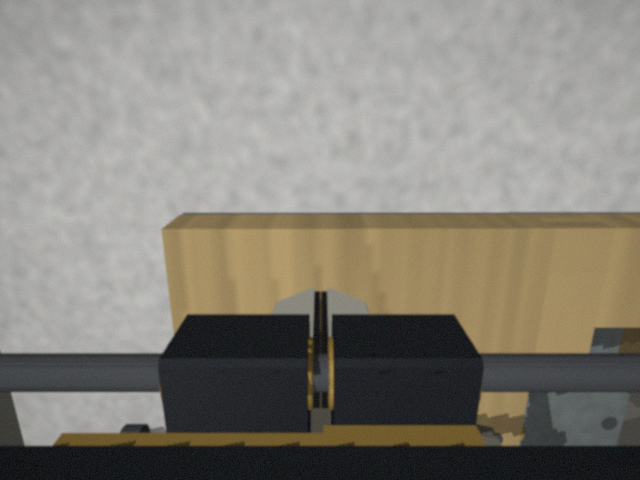

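The wrist view now shows only the deck and the gripper at (320,340); the tray is hidden under it. I'll keep pushing and check numerically from the top camera.

```bash
cat >> h.py <<'E'
def trayfit(cam="top",zt=50):
    p=viewer.capture(cam)
    b=None
    for r in viewer.cut_out("tray",p):
        w=tonest(N,pix2w(p,r["centre"],zt))
        if -230<w[0]<60 and -90<w[1]<160: b=r;break
    if b is None: print("no tray");return p
    cs,_=cv2.findContours(b["pixels"].astype(np.uint8),0,2);c=max(cs,key=cv2.contourArea)
    w=np.array([tonest(N,pix2w(p,q[0],zt)) for q in c],np.float32)
    print("tray",cv2.minAreaRect(w),"min",w.min(0),"max",w.max(0));return p
E
sed -i 's/^N=.*/N=np.array([648.6,-49.5,-.276])/' h.py
python3 -m handwheel '-0.03 0 0.02 0 0 0 -1;-0.06 0 0.02 0 0 0 -1;-0.09 0 0.02 0 0 0 -1;-0.12 0 0.02 0 0 0 -1;-0.15 0 0.02 0 0 0 -1;-0.18 0 0.02 0 0 0 -1;-0.2 0 0.02 0 0 0 -1;-0.22 0 0.02 0 0 0 -1' |grep force
python3 -c "
from h import *
st();trayfit()"
```

```text
contact_force: [-2.4, 28.8, 2.5]
finger_force: 13.4
t 6.52 nest [-150.3   98.7] z 37.6 yawrel 1.566 F [-2.4 28.8  2.5] w 0.4
tray ((-129.17453002929688, -0.553955078125), (132.5479278564453, 108.5635986328125), 80.05615234375) min [-192.59857  -73.88098] max [-69.35516   63.833202]
```

Force is climbing, so I back off at once and look.

```bash

python3 -m handwheel '0.05 0 0 0 0 0 -1;0.1 0 0 0 0 0 -1;0.15 0 0 0 0 0 -1;0.15 0 0 0 0 0 -1' |grep force
python3 -c "
from h import *
st();p=trayfit()
c=p['frame'][105:275,245:415];save(p,'crop2',cv2.resize(c,None,fx=3.5,fy=3.5,interpolation=cv2.INTER_CUBIC))"
```

```text
contact_force: [0.5, -0.4, 0.7]
finger_force: 0.0
t 6.95 nest [-148.1  111. ] z 37.7 yawrel 1.569 F [ 0.5 -0.4  0.7] w 0.5
tray ((-128.3512420654297, 7.969413757324219), (143.43809509277344, 105.26639556884766), 79.4065170288086) min [-190.52792   -70.347374] max [-71.220695  78.49253 ]
```

View pics/crop2.png

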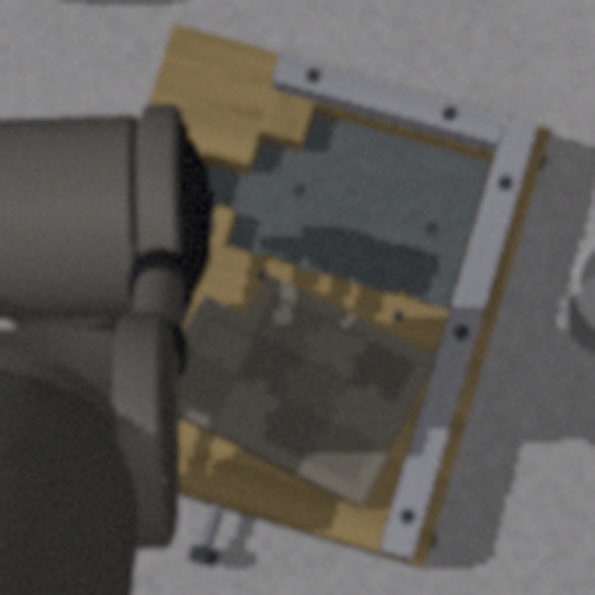

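The crop shows the tray's far-right corner jammed by friction on the rail at (437,345), with the tray still about 0.15 rad clockwise. Its near-right corner at (365,505) sticks out furthest back, so a flat push from behind with open fingers will square it. I lift, turn 90°, open and go behind it.

```bash

python3 -m handwheel '0 0 -0.7 0 0 0 -1;0 0 -0.7 0 0 0 -1;0 0 -0.7 0 0 0 1' >/dev/null
python3 -m handwheel '-0.57 -0.34 0 0 0 0.25 1;-0.57 -0.34 0 0 0 0.25 1;-0.57 -0.34 0 0 0 0.25 1;-0.57 -0.34 0 0 0 0.25 1;-0.57 -0.34 0 0 0 0.25 1;-0.57 -0.34 0 0 0 0.25 1;-0.57 -0.34 0 0 0 0.25 1' >/dev/null
python3 -m handwheel '0 0 0 0 0 0.25 1;0 0 0 0 0 0.25 1;0 0 0 0 0 0.25 1;0 0 0 0 0 0.25 1;0 0 0 0 0 0.25 1;0 0 0 0 0 0.25 1;0 0 0 0 0 0.25 1' >/dev/null
python3 -c "
from h import *
st();p=trayfit()"
```

```text
t 8.47 nest [-182.5   53.2] z 107.4 yawrel -0.009 F [ 0.4  1.1 -0.1] w 90.7
tray ((-133.21585083007812, -25.451858520507812), (75.87458038330078, 106.42593383789062), 81.06539154052734) min [-190.52792  -69.49751] max [-75.68065    4.969073]
```

```bash

python3 -m handwheel '-0.31 0.56 0 0 0 -0.003 1;-0.31 0.56 0 0 0 -0.003 1;-0.31 0.56 0 0 0 -0.003 1' >/dev/null
python3 -m handwheel '0 0 0.68 0 0 0 1;0 0 0.68 0 0 0 1;0 0 0.7 0 0 0 1;0 0 0.7 0 0 0 1' >/dev/null
python3 -c "
from h import *
st()
p=viewer.capture('wrist');save(p,'w3')"
```

```text
t 9.15 nest [-214.3   -2.3] z 36.9 yawrel 0.008 F [-0.6 -0.3  0.1] w 91.9
```

View pics/w3.png

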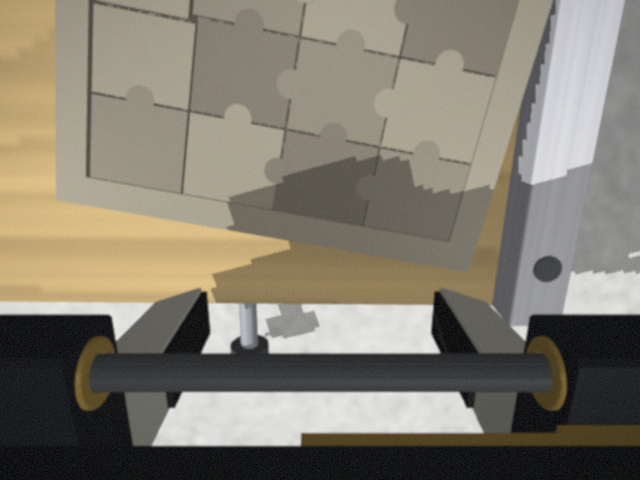

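The wrist view shows the fingers behind the tray, tips at (205,300) and (435,300), with the tray's near-right corner at (468,270) ahead of the right finger. The rail is clear to the right. Push forward.

```bash

python3 -m handwheel '0.03 0 0 0 0 0.002 1;0.06 0 0 0 0 0.002 1;0.09 0 0 0 0 0.002 1;0.12 0 0 0 0 0.002 1;0.14 0 0 0 0 0.002 1;0.16 0 0 0 0 0.002 1;0.18 0 0 0 0 0.002 1;0.2 0 0 0 0 0.002 1' |grep contact
python3 -m handwheel '0.02 0 0 0 0 0 1;0.04 0 0 0 0 0 1;0.06 0 0 0 0 0 1;0.08 0 0 0 0 0 1;0.1 0 0 0 0 0 1;0.12 0 0 0 0 0 1;0.14 0 0 0 0 0 1;0.16 0 0 0 0 0 1' |grep contact
python3 -c "
from h import *
st()
p=viewer.capture('wrist');save(p,'w4')"
```

```text
contact_force: [-1.8, -1.0, 1.0]
contact_force: [-1.5, -1.1, 1.8]
t 10.53 nest [-177.3   -2.1] z 37.7 yawrel 0.001 F [-1.5 -1.1  1.8] w 91.7
```

View pics/w4.png

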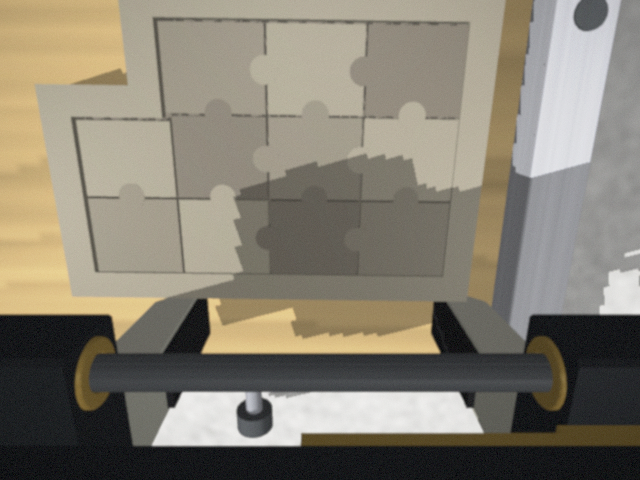

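The wrist view shows the tray now square to the tool: near edge at row ~298 from (72,297) to (468,300). It still has about a 9 mm gap to the rail on the right (495–530). Next: go round to the left edge and push it to the rail.

```bash

python3 -m handwheel '-0.1 0 0 0 0 0 1;-0.1 0 0 0 0 0 1;-0.1 0 -0.7 0 0 0 1;-0.1 0 -0.7 0 0 0 -0.55;-0.1 0 -0.7 0 0 0 -0.55' |grep contact
python3 -m handwheel '0.28 -0.6 0 0 0 -0.25 -0.55;0.28 -0.6 0 0 0 -0.25 -0.55;0.28 -0.6 0 0 0 -0.25 -0.55;0.28 -0.6 0 0 0 -0.25 -0.55;0.28 -0.6 0 0 0 -0.25 -0.55;0.28 -0.6 0 0 0 -0.25 -0.55;0.28 -0.6 0 0 0 -0.25 -0.55' |grep contact
python3 -m handwheel '0.56 -0.2 0 0 0 -0.25 -0.55;0.56 -0.2 0 0 0 -0.25 -0.55;0.56 -0.2 0 0 0 -0.25 -0.55;0.56 -0.2 0 0 0 -0.25 -0.55;0.56 -0.2 0 0 0 -0.25 -0.55;0.56 -0.2 0 0 0 -0.25 -0.55;0.56 -0.2 0 0 0 -0.25 -0.55;0.56 -0.2 0 0 0 -0.25 -0.55' |grep contact
python3 -c "
from h import *
st();p=trayfit()"
```

```text
contact_force: [0.6, -0.7, 0.4]
contact_force: [-0.6, 0.6, 1.0]
contact_force: [0.2, 0.0, -0.1]
t 12.25 nest [-133.9  112. ] z 107.4 yawrel 1.573 F [ 0.2  0.  -0.1] w 20.7
tray ((-115.42535400390625, 15.28695297241211), (146.41928100585938, 108.94728088378906), 88.11550903320312) min [-170.91353   -57.682415] max [-61.034615  87.87657 ]
```

```bash

python3 -m handwheel '0 0.03 0.68 0 0 0 -0.55;0 0.03 0.68 0 0 0 -0.55;0 0.03 0.7 0 0 0 -0.55;-0.03 0.03 0.7 0 0 0 -0.55;-0.06 0.03 0.7 0 0 0 -0.55;-0.09 0.03 0.7 0 0 0 -0.55;-0.11 0.03 0.7 0 0 0 -0.55;-0.13 0.03 0.7 0 0 0 -0.55' |grep contact
python3 -m handwheel '-0.02 0 0 0 0 0 -0.55;-0.04 0 0 0 0 0 -0.55;-0.06 0 0 0 0 0 -0.55;-0.08 0 0 0 0 0 -0.55;-0.08 0 0 0 0 0 -0.55' |grep contact
python3 -c "
from h import *
st();p=trayfit()"
```

```text
contact_force: [0.9, 3.2, 2.7]
contact_force: [1.9, 1.2, 1.6]
t 13.43 nest [-131.1   90.3] z 37.7 yawrel 1.572 F [1.9 1.2 1.6] w 20.6
tray ((-113.84234619140625, -8.80535888671875), (109.46648406982422, 120.52147674560547), 0.5606476664543152) min [-168.90192   -69.050934] max [-59.086407  51.652706]
```

Contact made and it slides easily; about 7 mm to go. Slowly from here.

```bash

python3 -m handwheel '-0.01 0 0 0 0 0 -0.55;-0.02 0 0 0 0 0 -0.55;-0.03 0 0 0 0 0 -0.55;-0.04 0 0 0 0 0 -0.55;-0.05 0 0 0 0 0 -0.55;-0.05 0 0 0 0 0 -0.55' |grep contact
python3 -m handwheel '-0.01 0 0 0 0 0 -0.55;-0.015 0 0 0 0 0 -0.55;-0.015 0 0 0 0 0 -0.55' |grep contact
python3 -c "
from h import *
st()"
```

```text
contact_force: [0.8, 0.4, -0.1]
contact_force: [1.9, 4.9, -1.5]
t 14.28 nest [-130.7   84.9] z 37.9 yawrel 1.572 F [ 1.9  4.9 -1.5] w 20.9
```

```bash

python3 -m handwheel '-0.01 0 0 0 0 0 -0.55;-0.01 0 0 0 0 0 -0.55' |grep contact
python3 -c "
from h import *
st()"
python3 -m handwheel '-0.01 0 0 0 0 0 -0.55;-0.01 0 0 0 0 0 -0.55' |grep contact
python3 -c "
from h import *
st()"
```

```text
contact_force: [3.9, 8.1, -0.9]
t 14.45 nest [-130.5   84.9] z 38.0 yawrel 1.571 F [ 3.9  8.1 -0.9] w 20.8
contact_force: [5.1, 11.8, -0.9]
t 14.62 nest [-130.4   84.8] z 38.1 yawrel 1.571 F [ 5.1 11.8 -0.9] w 20.6
```

The tray is against the rail: position stops while force rises to 12 N. Now back to the near edge for the forward push.

```bash

python3 -m handwheel '0.1 0 0 0 0 0 -0.55;0.15 0 0 0 0 0 -0.55;0.15 0 -0.7 0 0 0 1;0.15 0 -0.7 0 0 0 1;0.15 0 -0.7 0 0 0 1' >/dev/null
python3 -m handwheel '-0.52 -0.31 0 0 0 0.25 1;-0.52 -0.31 0 0 0 0.25 1;-0.52 -0.31 0 0 0 0.25 1;-0.52 -0.31 0 0 0 0.25 1;-0.52 -0.31 0 0 0 0.25 1;-0.52 -0.31 0 0 0 0.25 1;-0.52 -0.31 0 0 0 0.25 1' >/dev/null
python3 -m handwheel '-0.15 -0.15 0 0 0 0.25 1;-0.15 -0.15 0 0 0 0.25 1;-0.15 -0.15 0 0 0 0.25 1;-0.15 -0.15 0 0 0 0.25 1;-0.15 -0.15 0 0 0 0.25 1;-0.15 -0.15 0 0 0 0.25 1;-0.15 -0.15 0 0 0 0.25 1' >/dev/null
python3 -c "
from h import *
st();trayfit()"
```

```text
t 16.2 nest [-183.7   44.9] z 107.4 yawrel -0.005 F [-0.3 -0.4  0.1] w 91.9
tray ((-113.08831787109375, -39.6745491027832), (109.32923126220703, 68.9075698852539), 0.00852546188980341) min [-167.74945  -74.12953] max [-58.425304  -5.213314]
```

```bash

python3 -m handwheel '-0.06 0.455 0 0 0 0 1;-0.06 0.455 0 0 0 0 1;-0.06 0.455 0 0 0 0 1;-0.06 0.455 0.65 0 0 0 1;-0.06 0.455 0.7 0 0 0 1;-0.06 0.455 0.7 0 0 0 1;-0.04 0.455 0.7 0 0 0 1;-0.02 0.455 0.7 0 0 0 1' >/dev/null
python3 -m handwheel '0.03 0 0 0 0 0 1;0.06 0 0 0 0 0 1;0.09 0 0 0 0 0 1;0.12 0 0 0 0 0 1;0.15 0 0 0 0 0 1;0.18 0 0 0 0 0 1;0.21 0 0 0 0 0 1;0.24 0 0 0 0 0 1' |grep contact
python3 -m handwheel '0.03 0 0 0 0 0 1;0.06 0 0 0 0 0 1;0.09 0 0 0 0 0 1;0.12 0 0 0 0 0 1;0.15 0 0 0 0 0 1;0.18 0 0 0 0 0 1;0.21 0 0 0 0 0 1;0.24 0 0 0 0 0 1' |grep contact
python3 -c "
from h import *
st()
p=viewer.capture('wrist');save(p,'w5')"
```

```text
contact_force: [-3.3, 0.5, 3.4]
contact_force: [-2.4, 1.6, 2.7]
t 18.3 nest [-136.8   -0.3] z 37.7 yawrel 0.001 F [-2.4  1.6  2.7] w 91.7
```

View pics/w5.png

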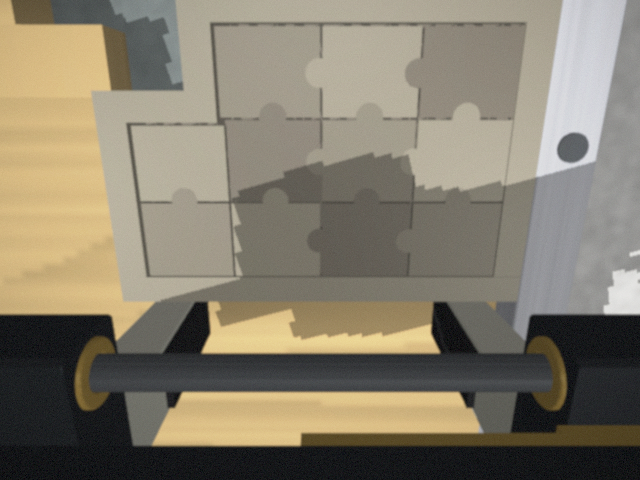

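The wrist view shows the tray square, centred on the fingers (edges at columns 122 and 520), with its right edge along the rail; the pocket is coming up at top left. Continue pushing toward the lip.

```bash

python3 -m handwheel '0.03 0 0 0 0 0 1;0.06 0 0 0 0 0 1;0.09 0 0 0 0 0 1;0.12 0 0 0 0 0 1;0.15 0 0 0 0 0 1;0.18 0 0 0 0 0 1;0.21 0 0 0 0 0 1;0.24 0 0 0 0 0 1' |grep contact
python3 -m handwheel '0.02 0 0 0 0 0 1;0.04 0 0 0 0 0 1;0.06 0 0 0 0 0 1;0.08 0 0 0 0 0 1;0.1 0 0 0 0 0 1;0.12 0 0 0 0 0 1;0.14 0 0 0 0 0 1;0.16 0 0 0 0 0 1' |grep contact
python3 -c "
from h import *
st()
trayfit('wrist')"
```

```text
contact_force: [-2.7, 0.6, 0.4]
contact_force: [-2.6, 1.5, 2.4]
t 19.68 nest [-97.2  -0.2] z 37.8 yawrel 0.001 F [-2.6  1.5  2.4] w 91.9
tray ((-34.932373046875, 0.4422607421875), (101.05950927734375, 148.56515502929688), 0.07810227572917938) min [-85.52365 -73.88142] max [15.698038 74.669174]
```

```bash

python3 -m handwheel '0.02 0 0 0 0 0 1;0.04 0 0 0 0 0 1;0.06 0 0 0 0 0 1;0.08 0 0 0 0 0 1;0.1 0 0 0 0 0 1;0.12 0 0 0 0 0 1;0.14 0 0 0 0 0 1;0.16 0 0 0 0 0 1' |grep contact
python3 -m handwheel '0.02 0 0 0 0 0 1;0.04 0 0 0 0 0 1;0.06 0 0 0 0 0 1;0.08 0 0 0 0 0 1;0.08 0 0 0 0 0 1' |grep contact
python3 -c "
from h import *
st()
p=trayfit('wrist');save(p,'w6')"
```

```text
contact_force: [-0.6, 0.2, -1.1]
contact_force: [1.0, 0.3, -0.8]
t 20.87 nest [-72.8  -0.2] z 37.8 yawrel 0.001 F [ 1.   0.3 -0.8] w 91.8
tray ((-9.453262329101562, 0.47081756591796875), (99.0250244140625, 149.17828369140625), 0.08153728395700455) min [-59.071377 -74.18753 ] max [40.13758  74.993515]
```

View pics/w6.png

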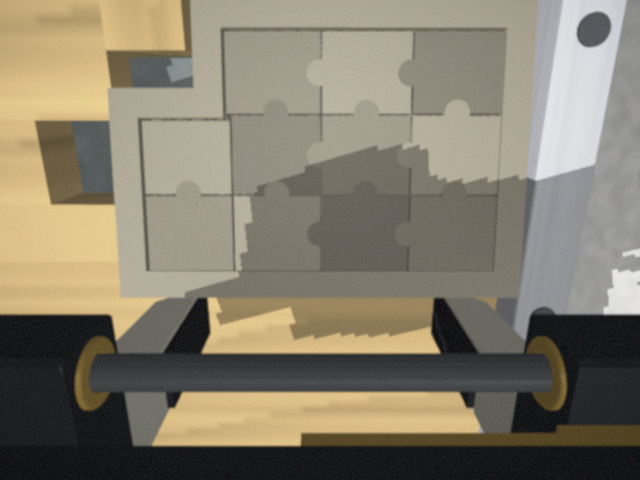

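The wrist view shows the tray entering the pocket, its step lined up with the key at upper left (190,87), right edge along the rail, near edge at row ~296. That was my tenth picture, so I work by numbers from here. Slow final slide to the far rail:

```bash

python3 -m handwheel '0.015 0 0 0 0 0 1;0.03 0 0 0 0 0 1;0.045 0 0 0 0 0 1;0.06 0 0 0 0 0 1;0.06 0 0 0 0 0 1' |grep contact
python3 -m handwheel '0.01 0 0 0 0 0 1;0.02 0 0 0 0 0 1;0.02 0 0 0 0 0 1' |grep contact
python3 -c "
from h import *
st()"
python3 -m handwheel '0.01 0 0 0 0 0 1;0.02 0 0 0 0 0 1;0.02 0 0 0 0 0 1' |grep contact
python3 -c "
from h import *
st();trayfit('wrist')"
```

```text
contact_force: [-1.3, 0.1, -0.2]
contact_force: [-0.8, 0.4, -0.0]
t 21.63 nest [-65.2  -0.2] z 37.7 yawrel 0.001 F [-0.8  0.4 -0. ] w 91.9
contact_force: [-0.3, 0.0, -1.8]
t 21.88 nest [-63.1  -0.2] z 37.7 yawrel 0.001 F [-0.3  0.  -1.8] w 91.7
tray ((0.0372467041015625, 0.5279617309570312), (99.39837646484375, 147.61529541015625), 0.0752050131559372) min [-49.657833 -73.34269 ] max [49.823868 74.27087 ]
```

```bash

for i in 1; do :; done
python3 -m handwheel '0.01 0 0 0 0 0 1;0.015 0 0 0 0 0 1;0.015 0 0 0 0 0 1' |grep contact
python3 -c "
from h import *
st()"
python3 -m handwheel '0.01 0 0 0 0 0 1;0.015 0 0 0 0 0 1;0.015 0 0 0 0 0 1' |grep contact
python3 -c "
from h import *
st();trayfit('wrist')"
```

```text
contact_force: [-0.2, 0.1, -0.2]
t 22.23 nest [-61.6  -0.2] z 37.8 yawrel 0.001 F [-0.2  0.1 -0.2] w 91.5
contact_force: [-2.3, 2.1, -0.5]
t 22.48 nest [-60.9  -0.1] z 37.5 yawrel 0.001 F [-2.3  2.1 -0.5] w 92.1
tray ((2.236316680908203, 0.8405990600585938), (99.15253448486328, 146.56202697753906), 0.07493789494037628) min [-47.28849 -72.50412] max [51.89974 74.05828]
```

```bash

python3 -m handwheel '0.01 0 0 0 0 0 1;0.01 0 0 0 0 0 1' |grep contact
python3 -c "
from h import *
st()"
python3 -m handwheel '0.01 0 0 0 0 0 1;0.01 0 0 0 0 0 1' |grep contact
python3 -c "
from h import *
st()"
```

```text
contact_force: [-5.2, 1.6, 2.1]
t 22.75 nest [-60.8  -0.1] z 37.2 yawrel 0.001 F [-5.2  1.6  2.1] w 92.0
contact_force: [-7.8, 1.8, 2.1]
t 22.92 nest [-60.6  -0.1] z 37.1 yawrel 0.001 F [-7.8  1.8  2.1] w 91.5
```

The tray is against the far rail (8 N, stopped where expected at x ≈ -51). Lift and come over the near rim to press.

```bash

python3 -m handwheel '-0.06 0 0 0 0 0 1;-0.06 0 0 0 0 0 1;-0.06 0 -0.3 0 0 0 1;-0.06 0 -0.3 0 0 0 1;0.21 0 -0.3 0 0 0 1;0.21 0 -0.3 0 0 0 1;0.21 0 -0.15 0 0 0 1;0.21 0 -0.15 0 0 0 1' |grep contact
python3 -c "
from h import *
st();trayfit('wrist')"
python3 -m handwheel '0 0 0.01 0 0 0 1;0 0 0.02 0 0 0 1;0 0 0.03 0 0 0 1;0 0 0.03 0 0 0 1' |grep contact
python3 -c "
from h import *
st()"
```

```text
contact_force: [-0.8, -0.0, -1.2]
t 23.58 nest [-37.8  -0.4] z 50.9 yawrel 0.001 F [-0.8 -0.  -1.2] w 91.8
tray ((4.245342254638672, 0.7690048217773438), (102.16819763183594, 144.28074645996094), 0.06519949436187744) min [-46.87302 -71.41414] max [55.363373 72.8634  ]
contact_force: [0.3, 0.3, -0.2]
t 24.02 nest [-37.3  -0.1] z 49.9 yawrel 0.001 F [ 0.3  0.3 -0.2] w 91.7
```

```bash

python3 -m handwheel '-0.03 0 0 0 0 0 1;-0.03 0 0.01 0 0 0 1;-0.03 0 0.02 0 0 0 1;-0.03 0 0.02 0 0 0 1' |grep contact
python3 -c "
from h import *
st()"
python3 -m handwheel '0 0 0.01 0 0 0 1;0 0 0.02 0 0 0 1;0 0 0.02 0 0 0 1' |grep contact
python3 -c "
from h import *
st()"
```

```text
contact_force: [-1.3, -0.5, 3.2]
t 24.35 nest [-40.5  -0.1] z 47.9 yawrel 0.001 F [-1.3 -0.5  3.2] w 91.6
contact_force: [-2.9, -0.0, 6.8]
t 24.6 nest [-40.6  -0. ] z 46.4 yawrel 0.001 F [-2.9 -0.   6.8] w 92.0
```

```bash

python3 -m handwheel '0 0 0.01 0 0 0 1;0 0 0.02 0 0 0 1;0 0 0.02 0 0 0 1' |grep contact
python3 -c "
from h import *
st()"
python3 -m handwheel '0 0 0.01 0 0 0 1;0 0 0.02 0 0 0 1;0 0 0.02 0 0 0 1' |grep contact
python3 -c "
from h import *
st()"
```

```text
contact_force: [-1.8, 0.0, 2.5]
t 24.85 nest [-40.8  -0.1] z 44.1 yawrel 0.001 F [-1.8  0.   2.5] w 92.1
contact_force: [-0.6, -0.3, 1.6]
t 25.1 nest [-40.3  -0.2] z 41.4 yawrel 0.001 F [-0.6 -0.3  1.6] w 91.5
```

Past the plungers (6.8 N dropped to about 2). Follow it down.

```bash

python3 -m handwheel '0 0 0.01 0 0 0 1;0 0 0.02 0 0 0 1;0 0 0.02 0 0 0 1' |grep contact
python3 -c "
from h import *
st()"
python3 -m handwheel '0 0 0.01 0 0 0 1;0 0 0.02 0 0 0 1;0 0 0.02 0 0 0 1' |grep contact
python3 -c "
from h import *
st()"
```

```text
contact_force: [0.1, -0.2, 0.7]
t 25.35 nest [-40.2  -0.2] z 39.4 yawrel 0.001 F [ 0.1 -0.2  0.7] w 91.8
contact_force: [-0.8, 0.8, 1.1]
t 25.6 nest [-40.2  -0.2] z 37.5 yawrel 0.001 F [-0.8  0.8  1.1] w 91.8
```

```bash

python3 -m handwheel '0 0 0.01 0 0 0 1;0 0 0.02 0 0 0 1;0 0 0.02 0 0 0 1' |grep contact
python3 -c "
from h import *
st()"
python3 -m handwheel '0 0 0.01 0 0 0 1;0 0 0.02 0 0 0 1;0 0 0.02 0 0 0 1' |grep contact
python3 -c "
from h import *
st()"
```

```text
contact_force: [-0.0, -0.3, -0.6]
t 25.85 nest [-40.2  -0.2] z 35.5 yawrel 0.001 F [-0.  -0.3 -0.6] w 91.9
contact_force: [-1.1, 0.3, 5.2]
t 26.1 nest [-40.2  -0.2] z 34.1 yawrel 0.001 F [-1.1  0.3  5.2] w 92.2
```

```bash

python3 -m handwheel '0 0 0.01 0 0 0 1;0 0 0.015 0 0 0 1;0 0 0.015 0 0 0 1' |grep contact
python3 -c "
from h import *
st()"
```

```text
contact_force: [-5.4, 0.4, 14.2]
t 26.35 nest [-40.2  -0.2] z 34.0 yawrel 0.001 F [-5.4  0.4 14.2] w 91.9
```

Bottomed at z ≈ 34.0 on the near side (14 N). Now feel the far side, with a narrower opening to stay clear of the key and rails.

```bash

python3 -m handwheel '0 0 -0.25 0 0 0 1;0 0 -0.25 0 0 0 0.08;0.38 0.05 -0.25 0 0 0 0.08;0.76 0.05 -0.25 0 0 0 0.08;0.76 0.05 -0.25 0 0 0 0.08;0.76 0.05 -0.12 0 0 0 0.08;0.76 0.05 -0.12 0 0 0 0.08;0.76 0.05 -0.12 0 0 0 0.08' |grep contact
python3 -c "
from h import *
st()"
python3 -m handwheel '0 0 0.015 0 0 0 0.08;0 0 0.03 0 0 0 0.08;0 0 0.04 0 0 0 0.08;0 0 0.04 0 0 0 0.08' |grep contact
python3 -c "
from h import *
st()"
```

```text
contact_force: [0.2, 1.0, -0.6]
t 27.02 nest [33.5 -5. ] z 42.2 yawrel 0.001 F [ 0.2  1.  -0.6] w 51.7
contact_force: [-0.5, -0.9, 0.1]
t 27.35 nest [35.5 -5. ] z 40.4 yawrel 0.001 F [-0.5 -0.9  0.1] w 49.5
```

```bash

python3 -m handwheel '0 0 0.01 0 0 0 0.08;0 0 0.02 0 0 0 0.08;0 0 0.03 0 0 0 0.08;0 0 0.03 0 0 0 0.08' |grep contact
python3 -c "
from h import *
st()"
python3 -m handwheel '0 0 0.01 0 0 0 0.08;0 0 0.02 0 0 0 0.08;0 0 0.02 0 0 0 0.08' |grep contact
python3 -c "
from h import *
st()"
```

```text
contact_force: [-0.1, -0.5, -0.2]
t 27.68 nest [35.6 -5.1] z 37.0 yawrel 0.001 F [-0.1 -0.5 -0.2] w 49.4
contact_force: [2.0, -0.2, 0.0]
t 27.93 nest [35.6 -5.1] z 34.9 yawrel 0.001 F [ 2.  -0.2  0. ] w 49.8
```

```bash

python3 -m handwheel '0 0 0.01 0 0 0 0.08;0 0 0.015 0 0 0 0.08;0 0 0.015 0 0 0 0.08' |grep contact
python3 -c "
from h import *
st()"
python3 -m handwheel '0 0 0.01 0 0 0 0.08;0 0 0.015 0 0 0 0.08;0 0 0.015 0 0 0 0.08' |grep contact
python3 -c "
from h import *
st()"
```

```text
contact_force: [-1.4, -0.2, 3.2]
t 28.18 nest [35.8 -5. ] z 34.1 yawrel 0.001 F [-1.4 -0.2  3.2] w 49.5
contact_force: [-3.8, 0.7, 12.2]
t 28.43 nest [35.8 -5. ] z 34.1 yawrel 0.001 F [-3.8  0.7 12.2] w 49.7
```

Far side bottoms at 34.1, near at 34.0. Check left and right sides the same way with shut fingers.

```bash

python3 -m handwheel '0 0 -0.15 0 0 0 -1;-0.55 -0.55 -0.15 0 0 0 -1;-0.55 -0.55 -0.15 0 0 0 -1;-0.55 -0.55 -0.15 0 0 0 -1;-0.55 -0.55 -0.15 0 0 0 -1;-0.55 -0.55 -0.05 0 0 0 -1;-0.55 -0.55 -0.05 0 0 0 -1' |grep contact
python3 -m handwheel '0 0 0.01 0 0 0 -1;0 0 0.02 0 0 0 -1;0 0 0.025 0 0 0 -1;0 0 0.03 0 0 0 -1;0 0 0.03 0 0 0 -1' |grep contact
python3 -c "
from h import *
st()"
python3 -m handwheel '0 0 0.01 0 0 0 -1;0 0 0.015 0 0 0 -1;0 0 0.015 0 0 0 -1' |grep contact
python3 -c "
from h import *
st()"
```

```text
contact_force: [-0.4, -0.5, -0.1]
contact_force: [-0.6, -0.2, 0.2]
t 29.43 nest [-19.1  49.5] z 34.3 yawrel 0.001 F [-0.6 -0.2  0.2] w 0.2
contact_force: [-3.1, -1.6, 9.0]
t 29.68 nest [-19.1  49.7] z 34.1 yawrel 0.001 F [-3.1 -1.6  9. ] w 0.6
```

```bash

python3 -m handwheel '0 0 -0.15 0 0 0 -1;0 0.95 -0.15 0 0 0 -1;0 0.95 -0.15 0 0 0 -1;0 0.95 -0.15 0 0 0 -1;0 0.95 -0.05 0 0 0 -1;0 0.95 -0.05 0 0 0 -1' |grep contact
python3 -m handwheel '0 0 0.01 0 0 0 -1;0 0 0.02 0 0 0 -1;0 0 0.03 0 0 0 -1;0 0 0.04 0 0 0 -1;0 0 0.04 0 0 0 -1' |grep contact
python3 -c "
from h import *
st()"
python3 -m handwheel '0 0 0.01 0 0 0 -1;0 0 0.02 0 0 0 -1;0 0 0.02 0 0 0 -1' |grep contact
python3 -c "
from h import *
st()"
```

```text
contact_force: [-0.8, 1.2, -0.4]
contact_force: [0.2, 1.7, 3.6]
t 30.6 nest [-19.2 -44. ] z 34.1 yawrel 0.002 F [0.2 1.7 3.6] w 0.2
contact_force: [-5.6, 3.4, 15.3]
t 30.85 nest [-19.2 -44. ] z 34.0 yawrel 0.002 F [-5.6  3.4 15.3] w 1.0
```

All four sides sit at 34.0–34.1, so it's flat on the platen. Retreat, check the fit and bystanders numerically, and hand in.

```bash

python3 -m handwheel '0 0 -0.9 0 0 0 -1;0 0 -0.9 0 0 0 -1;0 0 -0.9 0 0 0 -1;0 0 -0.9 0 0 0 -1' >/dev/null
python3 -m handwheel '-0.9 0 -0.9 0 0 0 -1;-0.9 0 -0.9 0 0 0 -1;-0.9 0 -0.9 0 0 0 -1;-0.9 0 -0.9 0 0 0 -1;-0.9 0 -0.9 0 0 0 -1' >/dev/null
python3 - <<'E'
from h import *
st();p=trayfit('wrist',34);p=trayfit('top',34)
for m,z in [("glue",50),("block",34),("cup",75)]:
  q=viewer.recognise(m,p)[0]; print(m,round(q["score"],2),tonest(N,pix2w(p,q["centre"],z)))
E
```

```text
t 31.6 nest [-109.9  -44.9] z 212.5 yawrel 0.002 F [ 0.8 -0.5 -0.3] w 0.7
tray ((-3.5257644653320312, 0.7024993896484375), (91.9156723022461, 148.1858673095703), 0.11253882944583893) min [-49.448547 -73.395035] max [42.5766  74.71234]
no tray
glue 0.98 [106.03932198 238.70359918]
block 0.76 [  59.83044087 -199.06158141]
cup 0.64 [ -25.99939781 -187.32289454]
```

```bash

python3 -m handwheel '-0.9 -1 0 0 0 0 -1;-0.9 -1 0 0 0 0 -1;-0.9 -1 0 0 0 0 -1;-0.9 -1 0 0 0 0 -1;-0.9 -1 0 0 0 0 -1' >/dev/null
python3 -m handwheel '0 -1 0 0 0 0 -1;0 -1 0 0 0 0 -1;0 -1 0 0 0 0 -1;0 -1 0 0 0 0 -1' >/dev/null
python3 - <<'E'
from h import *
st();p=trayfit('top',34)
for m,z in [("glue",50),("block",34),("cup",75)]:
  q=viewer.recognise(m,p)[0]; print(m,round(q["score"],2),tonest(N,pix2w(p,q["centre"],z)))
E
```

```text
t 32.7 nest [-198.4  157. ] z 211.0 yawrel 0.004 F [-0.3 -0.8  0.2] w 0.5
tray ((-0.222808837890625, 0.02043914794921875), (150.43301391601562, 110.01002502441406), 89.4196548461914) min [-55.00623 -75.20283] max [55.128567 75.419876]
glue 0.94 [108.2644987 232.7345753]
block 0.68 [  64.05244752 -186.51060209]
cup 0.71 [ -27.10480728 -167.61167821]
```

Tray centred in the pocket and square (within 0.01 rad); the bystanders are where they were, within detector noise.

```bash
python3 -c "
from plant import bot
print(bot.close_job())"
```

```text
the job is handed in; nothing more can be done
None
```

I handed the job in: the tray is home against the far rail, pressed past both plungers and flat on the platen, with its top about 34 mm above the table at all four points I pressed. The highest force I read on the tray was about 29 N, when it jammed briefly against the rail; the three bystanders show no movement beyond detector noise.

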